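# Put the paint tray home and latch the cupboard door

### The arm

A 6-joint arm with a two-finger parallel gripper is mounted at the origin on the work surface. World frame = base frame: x ahead of the robot, y to its left, z up, the work surface at z = 0. Lengths are in m, angles in rad, forces in N, time in s.
With the tool pointing down it reaches from about 0.375 to 0.9 m from the base axis. Payload 3.1 kg.
Tool frame: the origin (TCP) lies between the finger pads; the fingertips stand manip.finger_overhang ahead of it and the grasp point (between the pads) lies 5 mm behind it (manip.finger_overhang is the distance from the TCP to the fingertips, in m); z points along the fingers, y is the line along which they close (so a half turn about z gives the same grasp; the last joint's range is limited). The gripper opens to 85 mm and grips with 20 to 120 N. Pads are 22 mm wide; open, the fingers measure 114 mm over their backs; the gripper's body (76 mm by 85 mm) begins 54 mm behind the grasp point. The pads swing forward as they close: fully open they stand 13 mm farther back than shut.
Start: joints at [-0.178, 0.527, 1.433, -0, 1.181, -0.178], TCP at [0.625, 0, 0.21] pointing down, gripper open.
Joint ranges: [-3.08, 3.08], [-0.75, 2.2], [0.22, 2.44], [-1.43, 4.57], [0, 2.65], [-2.85, 2.85]. Speed limits (rad/s): [2.79, 2.79, 3.14, 3.14, 3.14, 3.14].

### API

Orientations are given as a unit quaternion [x, y, z, w].
In Python, from station import manip gives the robot as it stands.
- The arm moves only by the tool drive_tool, never from a script. Its argument "plan" is a list of rows, each a list of 7 numbers: the shift along the tool's x, y, z in m, then the turn, a rotation vector about the tool's x, y, z in degrees, then the opening, from -1 (shut) to 1 (fully open). In form: [[x, y, z, wx, wy, wz, gripper], ...]. A call has 1 to 10 rows; each row shifts and turns the commanded pose from where the row before left it, along the tool's axes as they then stand; what a row does not reach is not made up. A row lasts 1/10 s, in which the tool goes at most 50 mm and 8.59 degrees, less where a joint would pass 70% of its speed; a pose out of reach is approached as far as the arm can. A call is refused whole if a number of a shift passes 0.05 or a number of a turn 8.59, either way. A call with a gripper value outside its range is refused whole. The fingers move at their own pace and stop on an object; "newtons" is the grip in N (left out, the last holds). Time passes only in rows, so rows that do not move let the fingers close. It gives the time, the measured TCP pose, the force, the opening and the grip force at its end, in the units of the state.
- manip.sense(): the state, without advancing time (a new reading comes with each control period).
- manip.snapshot(name): name is "scene" or "side" or "wrist"; returns a dict with "image" (420x560x3 uint8, red, green, blue), "z_map" (420x560 float32, m along the optical axis (not along the pixel's ray), 0 where there is no reading), "fov_y" (degrees; the focal length in pixels is half the picture's height over the tangent of half this angle, whatever the lens; pixels are square), "cx", "cy" (the principal point, pixels), "extrinsics" (4x4, takes a point from camera to world coordinates); the wrist camera has in their place "mount" (4x4, takes a point from camera to tool coordinates, whose origin is the TCP and whose axes are the flange's). Camera axes: x right, y up, looking along -z (the intrinsics and any distortion apply to the point x, -y, -z); pixel columns grow to the right and rows downward; lengths in m; the calibration is good to about 2 mm. A picture is of the moment at which its call begins: read the wrist's pose just before it.
- manip.sign_off(): hands the job in; it is judged then, once.
The state is a dict: "t": time; "q": joint angles; "qd": joint speeds; "tau": joint torques, N m; "tcp_pos": TCP position; "tool_rot": TCP orientation; "force": force on the tool from outside, world axes, zero at the start; "ft_torque": the same for the moment, N m; "finger_gap": opening from 0.0 (shut) to 1.0 (fully open); "gripper_force": force on a finger pad.
Only numpy, scipy, OpenCV 4.12 (cv2) and the standard library are available. Lean on these libraries where they do the work, as an engineer would, in place of code of your own. Each camera call takes 0.05 s, during which the arm holds its last target. There are 200 camera calls.

### The job

The tray of paint pots has been left sticking out of the paint cupboard: slide it fully home against the back with its pots standing, then swing the door shut and press it until the spring latch has ridden over its keeper and snapped fully out behind it, so that the door stays shut by itself. Ease it to, do not slam it, and press on neither the tray nor the door harder than about 20 N; leave everything else on the bench and on the cupboard where it is.

Things in the scene. Friction and masses are not known exactly. Their poses are not given: they have to be found in the camera images.
- cupboard: Paint cupboard fixed on the bench: painted wooden box 270 mm wide, 215 deep, 235 high, open in front. Origin: centre of its underside. Its x points from front to back (the opening is the plane x = -107.5 mm), y along the width, z up; the door is hinged at the -y side. Walls 12 mm; floor top at z = 18, inner face of the back at x = +101.5, underside of the roof at z = 223 mm.
- tray: Loose wooden tray, 190 mm deep (x) by 200 wide (y) by 36 high, walls 6 mm, on the cupboard floor between guide strips (3 mm play each side), sticking out in front, four paint pots in it, about 0.66 kg in all. Origin: centre of its underside; axes as the cupboard's. Fully home, against the back, it is at x = +6.5 mm of the cupboard, its front face 19 mm inside the opening.
- door (a joint): Opening angle of the door (rad), up to 1.9; at 0 parallel to the opening. Grows as it swings out; stays where left. Latched it stands 1 to 8 mm open at the free edge (0.004 to 0.033), held off by a rubber buffer that resists 3 N per mm over the last 4 mm; 0.7 mm past home is a hard stud. Where home lies depends on how the keeper was screwed on (slotted holes): not measured.
- door_hinge (a point): Point on the upright hinge pin (x = -107.5, y = -135 mm of the cupboard), 117.5 mm above the bench. Axes turn with the door: y from the pin along the door to its free edge, x from its outer to its inner face, z up. Framed wooden door 0.7 kg, 270 mm wide, 16 thick, from 3 to 232 mm above the bench; inner face at x = -1.5 mm, outer face at x = -17.5 mm of this frame.
- door_edge (a point): Point on the outer face of the door's free-edge stile (50 mm wide frame member), 245 mm from the pin, 200 mm above the bench; axes as door_hinge. A good place to press, above the bolt's knob.
- bolt (a joint): How far the sprung latch bolt is pressed back (m): 0 = fully out, 0.010 = fully in; spring 2.5 N when out, 6 N at 8 mm. Closing, from about 18 mm (at the free edge) before home its bevel rides up the keeper's lip (push rising from 4 to 10 N); 10 mm before home the push drops to 1 N with the bolt still back 8 mm on the lip, then rises on the buffer to 4 to 9 N, and at home the bolt springs out.
- bolt_tip (a point): Tip of the brass bolt, 14 mm high, that sticks out 16 mm sideways (towards the free edge) from a steel case on the inner face of the free-edge stile, 254 mm from the pin when out, 120 mm above the bench; its bevel looks into the cupboard, its flat outwards. It catches behind the keeper, a steel lip on the inside of the cupboard's +y side wall.
- bolt_knob (a point): Centre of the outer end of the bolt's brass knob: 16 mm across, comes through the stile 223 mm from the pin, 120 mm above the bench, stands out 16.5 mm from the door's outer face and moves with the bolt.
- pot0: Small closed paint tin, 42 mm across, 52 high, 90 g, standing loose in the tray. Origin: centre of its underside, z up its axis.
- pot1: Small closed paint glass jar, 40 mm across, 50 high, 90 g, standing loose in the tray. Origin: centre of its underside, z up its axis.
- pot2: Small closed paint tin, 45 mm across, 48 high, 90 g, standing loose in the tray. Origin: centre of its underside, z up its axis.
- pot3: Small closed paint amber jar, 43 mm across, 55 high, 90 g, standing loose in the tray. Origin: centre of its underside, z up its axis.
- chisel_a: Wood chisel 240 mm long lying on the bench; to be left alone. Origin: underside centre.
- chisel_b: Narrow chisel 210 mm long lying on the bench; to be left alone. Origin: underside centre.
- chopper: Carver's chopping knife 260 mm long lying on the bench; to be left alone. Origin: underside centre.
- head_on_roof: Carved wooden puppet head, 50 mm across, 88 high, standing on the cupboard roof near its back; to be left alone. Origin: underside centre.
- head_on_bench: Carved wooden puppet head, 58 mm across, 101 high, standing on the bench; to be left alone. Origin: underside centre.
- big_tin: Paint tin 86 mm across, 100 high, standing on the bench; to be left alone. Origin: underside centre.
- sanding_block: Cork sanding block 75 x 50 x 28 mm on the bench; to be left alone. Origin: underside centre.
Things that resemble listed ones, but are neither listed nor needed, are in the scene too. What is shaped like the pot1 but purple is not meant.

How it is judged:
On the way, in this order (a step that is already met when the one before it is completed fails the run):
1. the tray is fully home: within 6 mm of the back of the cupboard (x of tray in the frame of cupboard above 0.0005 m), for 0.2 s.
2. the door is shut and latched: bolt sprung out behind the keeper (value of joint door below 0.04 rad and value of joint bolt below 0.0015 m), for 0.2 s.
At the end, for the whole second after the job is handed in: The tray is home (within 6 mm of the back) with its four pots upright (within 0.2 rad), and the door is at rest and latched: opening angle below 0.040 rad with the bolt fully out again (pressed back less than 1.5 mm) (all of step 2 and x of tray in the frame of cupboard above 0.0005 m and velocity of joint door between -0.05 and 0.05 rad/s and angle between each of pot0, pot1, pot2, pot3's own z axis and vertical below 0.2 rad); the robot touches nothing.
It fails at once if the door (with its bolt and knob) is pressed with more than 20 N (contact force between door and the arm above 20 N).
It fails at once if the tray is pressed with more than 20 N (contact force between tray and the arm above 20 N).
It fails at once if the door is slammed: it closes faster than 1.5 rad/s in the last stretch before the latch (value of joint door between 0.07 and 0.2 rad and velocity of joint door below -1.5 rad/s).
It fails at once if a pot is tipped over (angle between any of pot0, pot1, pot2, pot3's own z axis and vertical above 0.5 rad).
It fails at once if something else on the bench or on the cupboard is moved by more than 25 mm (distance of any of chisel_a, chisel_b, chopper, head_on_roof, head_on_bench, big_tin, sanding_block from where it was at the start of the episode above 0.025 m).
It also fails if it takes over 70 s, if anything falls off the work surface, if the arm or the gripper's body presses on something with over 40 N, if the wrist force passes 120 N, or if a joint passes its speed limit or range.

## Working session

There is one attempt and no reset: what is moved stays moved. The work goes in short steps, Python scripts to look and compute and a tool call to move; the robot and the scene stay as the last step left them, time stands still between calls to the robot, and variables do not carry over. Pictures are saved under pics/ and viewed, at most 10 in all, crops included, and the job is handed in when it is done.

Besides the shell and the picture viewer there is one more tool, called after ">>>" by a JSON object that holds its "op" and its "data", one argument or row to a line. drive_tool: Moves the arm, as the interface text tells. Its arguments: {"type":"object","properties":{"plan":{"type":"array"},"newtons":{"type":"number"}},"required":["plan"]}

```bash
ls; mkdir -p pics; cat > h.py <<'E'
import numpy as np, cv2
from station import manip
def snap(n):
    s=manip.snapshot(n); im=s["image"]; H=im.shape[0]
    s["f"]=H/2/np.tan(np.radians(s["fov_y"])/2); return s
def cloud(s,T=None):
    T=s["extrinsics"] if T is None else T
    z=s["z_map"]; v,u=np.indices(z.shape)
    P=np.stack([(u-s["cx"])/s["f"]*z,-(v-s["cy"])/s["f"]*z,-z],-1)
    W=P@T[:3,:3].T+T[:3,3]; W[z==0]=np.nan; return W
def save(s,n): cv2.imwrite("pics/"+n,s["image"][...,::-1])
E
python3 - <<'E'
from h import *
print(manip.sense(), manip.finger_overhang)
ims=[]
for n in("scene","side"):
    s=snap(n); save(s,n+"0.png"); W=cloud(s); np.save(n+"W.npy",W); print(n,{k:v for k,v in s.items() if k not in("image","z_map")})
E
```

```text
pics
{'t': 0.0, 'q': array([-1.78518329e-01,  5.28492158e-01,  1.43391012e+00, -7.72465340e-07,
        1.18140635e+00, -1.78540112e-01]), 'qd': array([-1.71898264e-05, -1.62572599e-05, -8.16705302e-04,  7.02312929e-04,
        3.68551900e-04,  7.36201458e-04]), 'tau': array([ 2.50220628e-04, -4.42344439e+01, -1.78024775e+01, -2.06930472e-04,
        8.36740597e-03,  2.24214921e-05]), 'tcp_pos': array([6.24229459e-01, 1.56813086e-04, 2.08715227e-01]), 'tool_rot': array([ 7.07098542e-01,  7.07114153e-01, -6.32176195e-04, -9.09938179e-04]), 'force': array([-0.1190528 , -0.14014021, -0.71312697]), 'ft_torque': array([ 0.01102036, -0.0149692 , -0.0329995 ]), 'gripper_force': 0.0, 'finger_gap': 0.9999202578425935} 0.014
scene {'fov_y': 43.218579834681165, 'cx': 284.9019419136461, 'cy': 204.59647694038657, 'extrinsics': array([[-9.28159341e-01, -3.52864817e-01,  1.18349733e-01,
         7.68467260e-01],
       [ 3.72182958e-01, -8.80230468e-01,  2.94404771e-01,
         5.67566056e-01],
       [ 2.89955456e-04,  3.17302292e-01,  9.48324402e-01,
         1.82777355e+00],
       [ 0.00000000e+00,  0.00000000e+00,  0.00000000e+00,
         1.00000000e+00]]), 'f': np.float64(530.1483001866985)}
side {'fov_y': 42.140811704624504, 'cx': 281.5014707218985, 'cy': 210.16991840569773, 'extrinsics': array([[-0.9882692 ,  0.09592435, -0.11883812,  0.31845356],
       [-0.15267785, -0.63923881,  0.75369969,  1.43823717],
       [-0.00366779,  0.76300214,  0.64638555,  1.32803483],
       [ 0.        ,  0.        ,  0.        ,  1.        ]]), 'f': np.float64(545.0658034914231)}
```

View pics/scene0.png

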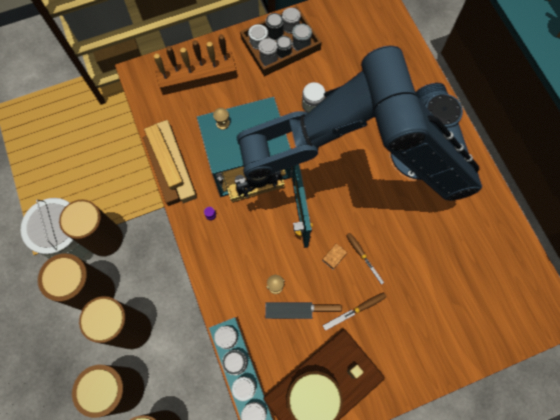

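View pics/side0.png

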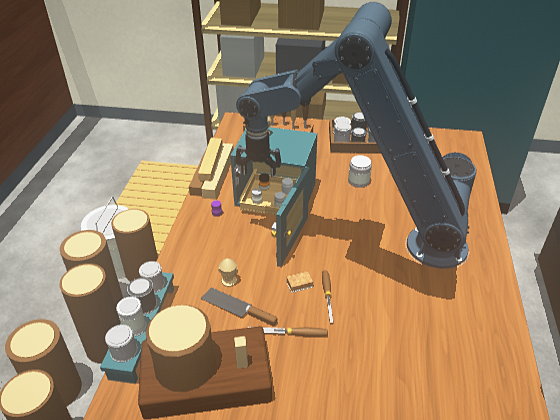

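The scene camera shows the cupboard's teal roof at about (198–285, 100–165), with the opening facing down-image (+y). The tray sticks out near (255, 190) and the door stands open from (295, 165) to (307, 243). The side view agrees, with the door at about (295, 210). The purple jar at (210, 213) is a decoy. Next I measure the cupboard, the door and the tray.

```bash
python3 - <<'E'
from h import *
for n in("scene","side"):
    W=np.load(n+"W.npy"); im=cv2.imread(f"pics/{n}0.png"); hsv=cv2.cvtColor(im,cv2.COLOR_BGR2HSV)
    teal=(hsv[...,0]>80)&(hsv[...,0]<100)&(hsv[...,1]>90)
    Z=W[...,2]
    box=(W[...,0]>.35)&(W[...,0]<1.1)&(W[...,1]>-.5)&(W[...,1]<.5)
    roof=teal&box&(abs(Z-.235)<.006)
    lab=cv2.connectedComponentsWithStats(roof.astype(np.uint8))
    for i in range(1,lab[0]):
        if lab[2][i,4]<60: continue
        p=W[lab[1]==i]; r=cv2.minAreaRect(p[:,:2].astype(np.float32)*1000)
        print(n,"roof",lab[2][i],r,np.median(p[:,2])); print(cv2.boxPoints(r).round())
    top=box&(abs(Z-.231)<.008)&~roof
    # door: teal points below roof
    d=teal&box&(Z>.02)&(Z<.222)
    lab=cv2.connectedComponentsWithStats(d.astype(np.uint8))
    for i in range(1,lab[0]):
        if lab[2][i,4]<60: continue
        p=W[lab[1]==i]; r=cv2.minAreaRect(p[:,:2].astype(np.float32)*1000)
        c=np.polyfit(*p[:,:2].T,1); print(n,"low",lab[2][i],r,p[:,2].min().round(3),p[:,2].max().round(3))
s=cv2.imread("pics/side0.png")[110:280,180:350]; t=cv2.imread("pics/scene0.png")[90:260,180:330]
cv2.imwrite("pics/c1.png",np.hstack([cv2.resize(s,(400,400),interpolation=2),cv2.resize(t,(353,400),interpolation=2)]))
E
```

```text
scene roof [ 198   98   81   76 2209] ((606.0325927734375, -206.22064208984375), (213.93678283691406, 262.43878173828125), 84.65367126464844) 0.23589502432066212
[[ 465. -300.]
 [ 727. -325.]
 [ 747. -112.]
 [ 485.  -87.]]
scene roof [267 134  23  22 276] ((515.8157348632812, -129.42172241210938), (72.50241088867188, 57.50089645385742), 0.8162080645561218) 0.2361939382620175
[[ 479. -101.]
 [ 480. -159.]
 [ 552. -158.]
 [ 552. -100.]]
scene roof [294 165  16  66 248] ((509.1849060058594, 68.35987854003906), (224.01087951660156, 16.03109359741211), 77.14982604980469) 0.2336986792454867
[[476. -39.]
 [492. -43.]
 [542. 176.]
 [526. 179.]]
scene low [211 319  43  57 303] ((889.554443359375, 411.0794677734375), (82.04144287109375, 177.71600341796875), 0.06532317399978638) 0.06 0.083
```

View pics/c1.png

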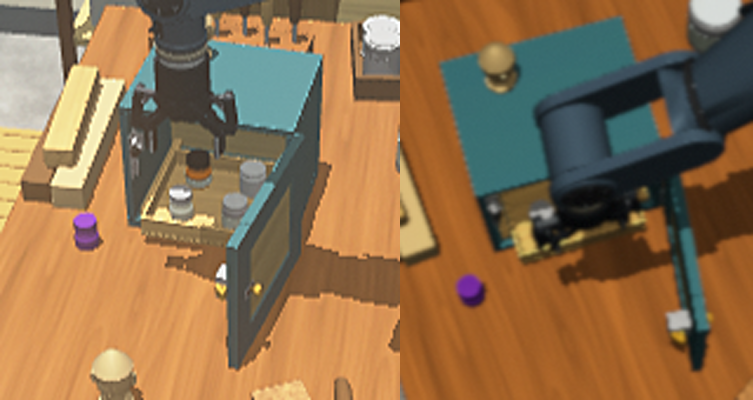

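The crop shows the tray front about 40 mm out with four pots in it. The door is swung to roughly 80° and its knob and bolt are near its far end. Next I refine these poses and check the arm's clearance over the door.

```bash
python3 - <<'E'
from h import *
W=np.load("sideW.npy"); S=np.load("sceneW.npy")
# cupboard frame estimate
yc=np.array([.9956,-.093]); xc=np.array([-.093,-.9956]); 
for n,A in(("side",W),("scene",S)):
    im=cv2.cvtColor(cv2.imread(f"pics/{n}0.png"),cv2.COLOR_BGR2HSV)
    d=A[...,:2]-np.array([.606,-.2062]); a=d@xc; b=d@yc
    m=(a<-.09)&(a>-.22)&(abs(b)<.12)&(A[...,2]>.022)&(A[...,2]<.056)
    p=np.c_[a[m],b[m],A[m][:,2]]; print(n,"tray pts",len(p),np.percentile(p,[1,5,50,95,99],axis=0).round(4).tolist())
    # roof edges
    roof=(abs(A[...,2]-.2355)<.005)&(im[...,0]>80)&(im[...,0]<100)&(abs(a)<.13)&(abs(b)<.16)
    print(n,"roof a,b",np.percentile(a[roof],[.5,99.5]),np.percentile(b[roof],[.5,99.5]))
    # front edge / left edge line fits
    for lo in np.arange(-.12,.13,.03):
        q=roof&(abs(b-lo)<.012)
        if q.sum()>20: print("  b %.2f a %.4f..%.4f"%(lo,a[q].min(),a[q].max()),end=";")
    print()
for uv in [(258,100),(250,120),(262,150),(245,105),(275,100),(290,92),(310,80),(330,68),(290,100),(310,90)]: print(uv,W[uv[1],uv[0]].round(3))
s=snap("wrist"); print(s["mount"].round(3)); save(s,"w0.png")
E
```

```text
side tray pts 448 [[-0.1513, -0.054, 0.0225], [-0.1492, -0.0452, 0.0238], [-0.1394, 0.0306, 0.0394], [-0.0951, 0.0941, 0.0538], [-0.0924, 0.1187, 0.0556]]
side roof a,b [-0.11618813  0.1039266 ] [-0.14335586  0.12836674]
  b -0.12 a -0.1166..0.1034;  b -0.09 a -0.1134..0.1043;  b -0.06 a -0.1160..0.1013;  b -0.03 a -0.1055..0.1059;  b 0.00 a -0.1025..0.1045;  b 0.03 a 0.0106..0.1034;  b 0.09 a -0.1064..-0.0282;  b 0.12 a -0.1085..0.0582;
scene tray pts 285 [[-0.1429, -0.1134, 0.0222], [-0.1414, -0.0978, 0.0231], [-0.1366, 0.0044, 0.035], [-0.094, 0.0987, 0.0542], [-0.0907, 0.1103, 0.0556]]
scene roof a,b [-0.10505149  0.10715862] [-0.13088959  0.13160607]
  b -0.12 a -0.0940..0.1066;  b -0.09 a -0.0974..0.1083;  b -0.06 a -0.0997..0.1074;  b -0.03 a 0.0179..0.1097;  b 0.00 a 0.0104..0.1090;  b 0.03 a -0.1054..0.1052;  b 0.06 a -0.1069..0.0392;  b 0.09 a -0.1055..0.1091;  b 0.12 a -0.1070..0.1079;
(258, 100) [0.603 0.061 0.555]
(250, 120) [0.635 0.034 0.47 ]
(262, 150) [0.601 0.033 0.363]
(245, 105) [0.641 0.063 0.537]
(275, 100) [0.551 0.072 0.565]
(290, 92) [0.507 0.083 0.599]
(310, 80) [0.452 0.082 0.639]
(330, 68) [0.399 0.096 0.685]
(290, 100) [0.506 0.085 0.576]
(310, 90) [0.451 0.081 0.609]
[[ 0.001  0.964  0.264  0.066]
 [ 1.    -0.    -0.001  0.001]
 [-0.001  0.264 -0.964 -0.165]
 [ 0.     0.     0.     1.   ]]
```

>>> {"op": "drive_tool", "data": {
  "plan": [
    [0, 0, 0, 0, 0, 5.4, -1],
    [0, 0, 0, 0, -8, 0, -1],
    [0, 0, 0, 0, -8, 0, -1],
    [0, 0, 0, 0, -8, 0, -1],
    [0, 0, 0, 0, -8, 0, -1],
    [0, 0, 0, 0, 0, 0, -1],
    [0, 0, 0, 0, 0, 0, -1],
    [0, 0, 0, 0, 0, 0, -1]
  ],
  "newtons": 20
}}

```text
t: 0.95
tcp_pos: [0.6251, -0.001, 0.2102]
tool_rot: [0.712, 0.647, -0.203, 0.185]
force: [0.5, -0.2, 0.2]
finger_gap: -0.0
gripper_force: 0.0
```

>>> {"op": "drive_tool", "data": {
  "plan": [
    [0.021, 0, 0.034, 0, 0, 0, -1],
    [0.021, 0, 0.034, 0, 0, 0, -1],
    [0.021, 0, 0.034, 0, 0, 0, -1],
    [0.021, 0, 0.032, 0, 0, 0, -1],
    [0, 0, 0, 0, 0, 0, -1],
    [0, 0, 0, 0, 0, 0, -1]
  ]
}}

```text
t: 1.55
tcp_pos: [0.6253, -0.0013, 0.0524]
tool_rot: [0.712, 0.646, -0.204, 0.185]
force: [0.5, 0.8, 0.5]
finger_gap: 0.001
gripper_force: 0.0
```

```bash
python3 - <<'E'
from h import *
s=snap("side"); save(s,"s1.png"); cv2.imwrite("pics/s1c.png",cv2.resize(s["image"][60:300,160:400,::-1],(600,600),interpolation=2))
E
```

```text
(no output)
```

View pics/s1c.png

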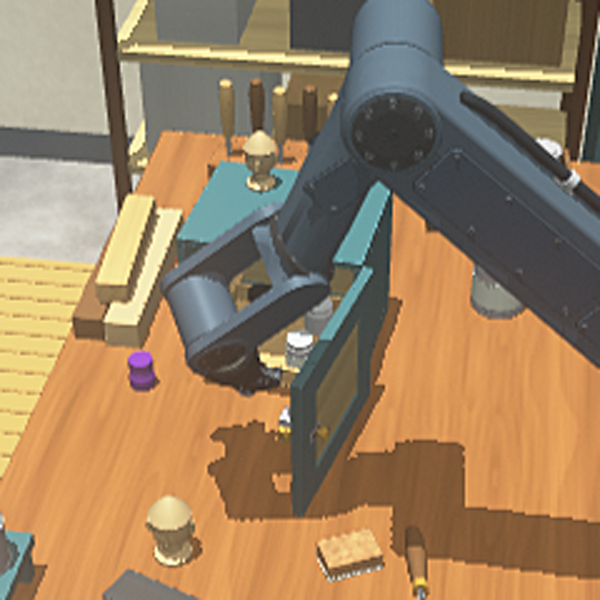

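The fingers point at the tray front and the arm is clear of the door. Now I push gently.

>>> {"op": "drive_tool", "data": {
  "plan": [
    [-0.017, 0, 0.0106, 0, 0, 0, -1],
    [-0.017, 0, 0.0106, 0, 0, 0, -1],
    [-0.0042, 0, 0.0027, 0, 0, 0, -1],
    [-0.0042, 0, 0.0027, 0, 0, 0, -1],
    [-0.0042, 0, 0.0027, 0, 0, 0, -1],
    [-0.0042, 0, 0.0027, 0, 0, 0, -1],
    [-0.0042, 0, 0.0027, 0, 0, 0, -1]
  ]
}}

```text
t: 2.3
tcp_pos: [0.619, -0.0643, 0.0514]
tool_rot: [0.711, 0.647, -0.204, 0.186]
force: [-0.2, 0.6, -0.1]
finger_gap: 0.002
gripper_force: 0.0
```

>>> {"op": "drive_tool", "data": {
  "plan": [
    [-0.0042, 0, 0.0027, 0, 0, 0, -1],
    [-0.0042, 0, 0.0027, 0, 0, 0, -1],
    [-0.0042, 0, 0.0027, 0, 0, 0, -1],
    [-0.0042, 0, 0.0027, 0, 0, 0, -1]
  ]
}}

```text
t: 2.7
tcp_pos: [0.6169, -0.0847, 0.0509]
tool_rot: [0.711, 0.647, -0.204, 0.185]
force: [-1.0, 0.7, 0.7]
finger_gap: 0.002
gripper_force: 0.0
```

```bash
python3 - <<'E'
from h import *
s=snap("side"); w=snap("wrist")
cv2.imwrite("pics/s2c.png",np.hstack([cv2.resize(s["image"][150:270,210:330,::-1],(400,400),interpolation=2),cv2.resize(w["image"][:,:,::-1],(400,300)).copy() if 0 else cv2.copyMakeBorder(cv2.resize(w["image"][:,:,::-1],(400,300)),0,100,0,0,0)]))
E
```

```text
(no output)
```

View pics/s2c.png

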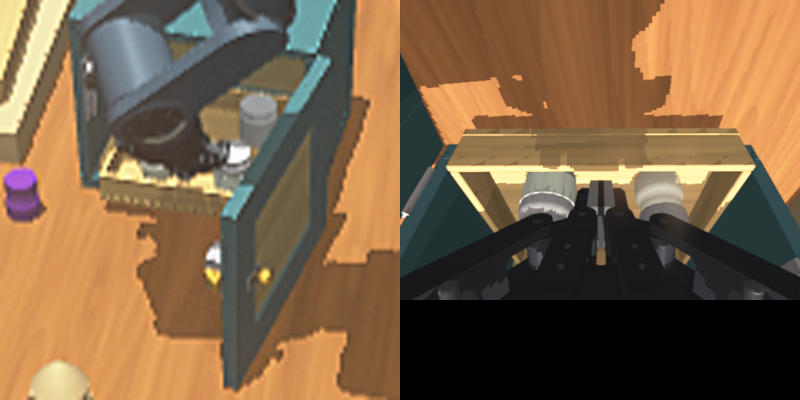

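The wrist view shows the fingers ending at the tray's front rim (about (600, 180)) instead of in front of its wall. I check this with depth.

```bash
python3 - <<'E'
from h import *
from scipy.spatial.transform import Rotation as R
st=manip.sense(); w=snap("wrist"); T=np.eye(4); T[:3,:3]=R.from_quat(st["tool_rot"]).as_matrix(); T[:3,3]=st["tcp_pos"]
W=cloud(w,T@w["mount"]); C=cloud(w,w["mount"])
d=W[...,:2]-np.array([.606,-.2062]); a=d@[-.093,-.9956]; b=d@[.9956,-.093]
print(st["force"],w["cx"],w["cy"],w["f"])
for u in (280,262,180,340):
  for v in range(170,330,9): print(u,v,"a %.3f b %.3f z %.3f"%(a[v,u],b[v,u],W[v,u,2]),"tool",C[v,u].round(3),w["image"][v,u])
E
```

```text
[ 0.24458548 -0.85501542  1.05835317] 281.05823783856084 210.98834714621552 348.5391578588293
280 170 a -0.132 b 0.000 z 0.001 tool [0.035 0.001 0.037] [142  92  55]
280 179 a -0.125 b 0.000 z 0.001 tool [0.029 0.001 0.04 ] [142  94  57]
280 188 a -0.140 b 0.000 z 0.025 tool [0.03  0.001 0.012] [156 124  80]
280 197 a -0.140 b 0.000 z 0.032 tool [0.026 0.001 0.006] [131 104  68]
280 206 a -0.140 b 0.000 z 0.038 tool [0.023 0.001 0.001] [124  99  64]
280 215 a -0.141 b 0.000 z 0.045 tool [ 0.02   0.001 -0.005] [136 108  70]
280 224 a -0.140 b 0.000 z 0.050 tool [ 0.017  0.001 -0.009] [141 113  74]
280 233 a -0.140 b 0.000 z 0.055 tool [ 0.014  0.001 -0.013] [174 138  90]
280 242 a -0.095 b 0.000 z 0.025 tool [-0.009  0.001  0.036] [255 249 179]
280 251 a -0.143 b 0.000 z 0.067 tool [ 0.01   0.001 -0.025] [255 232 148]
280 260 a -0.148 b 0.000 z 0.075 tool [ 0.01   0.001 -0.035] [46 35 29]
280 269 a -0.154 b 0.001 z 0.083 tool [ 0.01   0.001 -0.045] [42 33 26]
280 278 a -0.158 b 0.001 z 0.089 tool [ 0.01   0.001 -0.052] [38 31 26]
280 287 a -0.160 b 0.001 z 0.095 tool [ 0.01   0.001 -0
[... 3637 characters left out ...]
 [-0.006  0.036  0.028] [134 124 104]
340 251 a -0.099 b 0.035 z 0.035 tool [-0.01   0.036  0.025] [145 133 111]
340 260 a -0.099 b 0.035 z 0.041 tool [-0.014  0.035  0.02 ] [151 140 119]
340 269 a -0.098 b 0.034 z 0.047 tool [-0.018  0.035  0.016] [197 190 168]
340 278 a -0.094 b 0.034 z 0.050 tool [-0.023  0.035  0.016] [183 174 154]
340 287 a -0.092 b 0.034 z 0.055 tool [-0.027  0.035  0.013] [155 146 126]
340 296 a -0.093 b 0.033 z 0.061 tool [-0.029  0.034  0.007] [92 89 87]
340 305 a -0.092 b 0.033 z 0.066 tool [-0.033  0.033  0.003] [97 93 91]
340 314 a -0.162 b 0.019 z 0.105 tool [ 0.006  0.02  -0.067] [27 26 28]
340 323 a -0.183 b 0.015 z 0.118 tool [ 0.017  0.016 -0.09 ] [26 26 25]
```

The tray is unmoved (front at a = -0.140). The visible fingers stop about 30 mm short of the TCP, so the tips passed over the wall. I back out and check where the tips really are.

>>> {"op": "drive_tool", "data": {
  "plan": [
    [0.017, 0, -0.0106, 0, 0, 0, -1],
    [0.017, 0, -0.0106, 0, 0, 0, -1],
    [0.017, 0, -0.0106, 0, 0, 0, -1],
    [0.017, 0, -0.0106, 0, 0, 0, -1],
    [0, 0, 0, 0, 0, 0, -1]
  ]
}}

```text
t: 3.35
tcp_pos: [0.6252, -0.002, 0.0508]
tool_rot: [0.71, 0.648, -0.203, 0.186]
force: [0.2, 0.0, 0.2]
finger_gap: 0.002
gripper_force: 0.0
```

```bash
python3 - <<'E'
from h import *
from scipy.spatial.transform import Rotation as R
st=manip.sense(); w=snap("wrist"); T=np.eye(4); T[:3,:3]=R.from_quat(st["tool_rot"]).as_matrix(); T[:3,3]=st["tcp_pos"]
print(st["tcp_pos"],st["finger_gap"])
for n,s,C in(("wrist",w,cloud(w,w["mount"])),)+tuple((n,(s:=snap(n)),cloud(s,np.linalg.inv(T)@s["extrinsics"])) for n in("side","scene")):
    m=(abs(C[...,0])<.03)&(abs(C[...,1])<.03)&(C[...,2]>-.1)&(C[...,2]<.03)
    print(n,m.sum())
    for z in np.arange(-.06,.03,.01):
        q=m&(abs(C[...,2]-z)<.005)
        if q.any(): print("  z %.2f n %d x %.3f..%.3f y %.3f..%.3f"%(z,q.sum(),C[q][:,0].min(),C[q][:,0].max(),C[q][:,1].min(),C[q][:,1].max()))
cv2.imwrite("pics/w3.png",np.hstack([cv2.copyMakeBorder(cv2.resize(w["image"][:,:,::-1],(400,300)),0,100,0,0,0),cv2.resize(snap("side")["image"][150:270,210:330,::-1],(400,400),interpolation=2)]))
E
```

```text
[ 0.62518283 -0.00196434  0.05084018] 0.002174116892024097
wrist 16407
  z -0.06 n 1163 x -0.012..0.013 y -0.019..0.022
  z -0.05 n 749 x 0.005..0.011 y -0.012..0.015
  z -0.04 n 761 x 0.005..0.011 y -0.012..0.015
  z -0.03 n 454 x 0.006..0.011 y -0.012..0.015
  z -0.02 n 4 x 0.009..0.010 y -0.005..0.005
side 44
  z -0.06 n 5 x 0.007..0.014 y -0.018..0.006
  z -0.05 n 7 x 0.007..0.016 y -0.019..0.004
  z -0.04 n 5 x 0.007..0.016 y -0.014..0.003
  z -0.03 n 5 x 0.006..0.012 y -0.015..0.009
  z -0.02 n 2 x 0.011..0.012 y -0.001..0.002
scene 16
  z -0.05 n 1 x -0.015..-0.015 y 0.003..0.003
  z -0.04 n 2 x -0.015..-0.012 y 0.006..0.010
  z -0.03 n 6 x -0.016..-0.011 y -0.002..0.013
  z -0.02 n 1 x -0.009..-0.009 y -0.010..-0.010
```

View pics/w3.png

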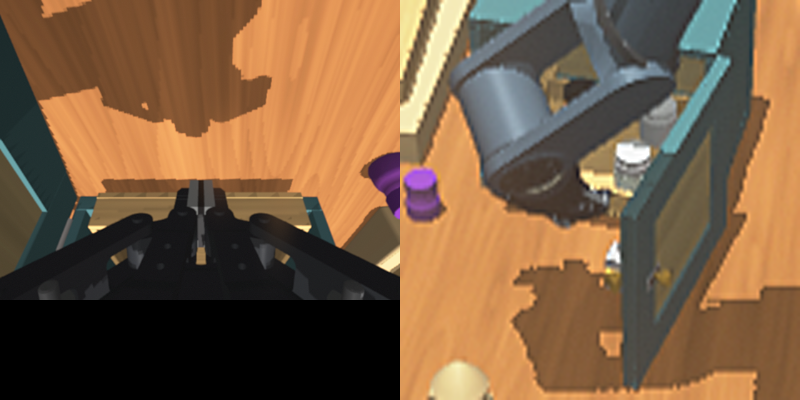

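All three cameras agree that the fingertips end at tool z ≈ -0.024. I use that as the tip offset: go 35 mm lower, then push.

>>> {"op": "drive_tool", "data": {
  "plan": [
    [0.0093, 0, 0.0148, 0, 0, 0, -1],
    [0.0093, 0, 0.0148, 0, 0, 0, -1],
    [-0.017, 0, 0.0106, 0, 0, 0, -1],
    [-0.017, 0, 0.0106, 0, 0, 0, -1],
    [-0.0085, 0, 0.0053, 0, 0, 0, -1],
    [-0.0042, 0, 0.0027, 0, 0, 0, -1],
    [-0.0042, 0, 0.0027, 0, 0, 0, -1],
    [-0.0042, 0, 0.0027, 0, 0, 0, -1],
    [-0.0042, 0, 0.0027, 0, 0, 0, -1]
  ]
}}

```text
t: 4.45
tcp_pos: [0.6185, -0.0731, 0.0156]
tool_rot: [0.711, 0.647, -0.203, 0.185]
force: [0.2, 4.1, -0.0]
finger_gap: 0.001
gripper_force: 2.1
```

>>> {"op": "drive_tool", "data": {
  "plan": [
    [-0.0042, 0, 0.0027, 0, 0, 0, -1],
    [-0.0042, 0, 0.0027, 0, 0, 0, -1],
    [-0.0042, 0, 0.0027, 0, 0, 0, -1],
    [-0.0042, 0, 0.0027, 0, 0, 0, -1]
  ]
}}

```text
t: 4.85
tcp_pos: [0.6162, -0.0942, 0.0156]
tool_rot: [0.711, 0.647, -0.204, 0.186]
force: [0.6, 4.2, 0.9]
finger_gap: 0.002
gripper_force: 2.2
```

>>> {"op": "drive_tool", "data": {
  "plan": [
    [-0.0042, 0, 0.0027, 0, 0, 0, -1],
    [-0.0042, 0, 0.0027, 0, 0, 0, -1],
    [-0.0042, 0, 0.0027, 0, 0, 0, -1],
    [-0.0042, 0, 0.0027, 0, 0, 0, -1]
  ]
}}

```text
t: 5.25
tcp_pos: [0.6144, -0.1144, 0.0155]
tool_rot: [0.711, 0.647, -0.204, 0.186]
force: [0.4, 5.1, 2.6]
finger_gap: -0.004
gripper_force: 2.7
```

>>> {"op": "drive_tool", "data": {
  "plan": [
    [-0.0017, 0, 0.001, 0, 0, 0, -1],
    [-0.0017, 0, 0.001, 0, 0, 0, -1]
  ]
}}

```text
t: 5.45
tcp_pos: [0.6139, -0.1182, 0.0156]
tool_rot: [0.711, 0.647, -0.204, 0.186]
force: [-0.4, 5.1, 2.2]
finger_gap: 0.002
gripper_force: 2.6
```

>>> {"op": "drive_tool", "data": {
  "plan": [
    [-0.0017, 0, 0.001, 0, 0, 0, -1]
  ]
}}

```text
t: 5.55
tcp_pos: [0.6138, -0.12, 0.0156]
tool_rot: [0.711, 0.647, -0.204, 0.186]
force: [0.1, 5.0, 1.0]
finger_gap: 0.001
gripper_force: 2.5
```

Still sliding at 5 N, so I continue in small steps until the force rises.

>>> {"op": "drive_tool", "data": {
  "plan": [
    [-0.0009, 0, 0.0005, 0, 0, 0, -1]
  ]
}}

```text
t: 5.65
tcp_pos: [0.6136, -0.1211, 0.0155]
tool_rot: [0.711, 0.647, -0.204, 0.186]
force: [0.3, 4.7, 1.6]
finger_gap: 0.0
gripper_force: 2.5
```

>>> {"op": "drive_tool", "data": {
  "plan": [
    [-0.0009, 0, 0.0005, 0, 0, 0, -1]
  ]
}}

```text
t: 5.75
tcp_pos: [0.6135, -0.122, 0.0156]
tool_rot: [0.711, 0.647, -0.204, 0.186]
force: [0.6, 5.5, 2.0]
finger_gap: -0.002
gripper_force: 2.4
```

>>> {"op": "drive_tool", "data": {
  "plan": [
    [-0.0009, 0, 0.0005, 0, 0, 0, -1]
  ]
}}

```text
t: 5.85
tcp_pos: [0.6134, -0.1228, 0.0156]
tool_rot: [0.711, 0.647, -0.204, 0.185]
force: [-0.2, 9.0, 3.3]
finger_gap: 0.0
gripper_force: 4.3
```

>>> {"op": "drive_tool", "data": {
  "plan": [
    [-0.0003, 0, 0.0002, 0, 0, 0, -1],
    [0, 0, 0, 0, 0, 0, -1]
  ]
}}

```text
t: 6.05
tcp_pos: [0.6134, -0.1228, 0.0156]
tool_rot: [0.711, 0.647, -0.203, 0.185]
force: [1.0, 5.5, 1.9]
finger_gap: -0.001
gripper_force: 3.3
```

>>> {"op": "drive_tool", "data": {
  "plan": [
    [-0.0009, 0, 0.0005, 0, 0, 0, -1]
  ]
}}

```text
t: 6.15
tcp_pos: [0.6137, -0.123, 0.0155]
tool_rot: [0.711, 0.647, -0.203, 0.185]
force: [1.3, 10.3, 3.5]
finger_gap: 0.001
gripper_force: 5.5
```

>>> {"op": "drive_tool", "data": {
  "plan": [
    [-0.0004, 0, 0.0003, 0, 0, 0, -1],
    [0, 0, 0, 0, 0, 0, -1],
    [0, 0, 0, 0, 0, 0, -1]
  ]
}}

```text
t: 6.45
tcp_pos: [0.6141, -0.1232, 0.0155]
tool_rot: [0.711, 0.647, -0.202, 0.186]
force: [1.3, 9.4, 2.3]
finger_gap: -0.002
gripper_force: 5.0
```

The tray is home: the position is steady and the force rose to about 10 N. I back out, lift, and look once more to verify the tray and measure the door.

>>> {"op": "drive_tool", "data": {
  "plan": [
    [0.0042, 0, -0.0026, 0, 0, 0, -1],
    [0.0254, 0, -0.0159, 0, 0, 0, -1],
    [0.034, 0, -0.0212, 0, 0, 0, -1],
    [0.034, 0, -0.0212, 0, 0, 0, -1],
    [-0.0207, 0, -0.0331, 0, 0, 0, -1],
    [-0.0207, 0, -0.0331, 0, 0, 0, -1],
    [-0.0207, 0, -0.0331, 0, 0, 0, -1],
    [-0.0207, 0, -0.0331, 0, 0, 0, -1],
    [-0.0207, 0, -0.0331, 0, 0, 0, -1],
    [-0.0207, 0, -0.0331, 0, 0, 0, -1]
  ]
}}

```text
t: 7.45
tcp_pos: [0.623, -0.0117, 0.2512]
tool_rot: [0.711, 0.646, -0.206, 0.185]
force: [1.0, -0.2, -0.1]
finger_gap: 0.0
gripper_force: 0.0
```

```bash
python3 - <<'E'
from h import *
from scipy.spatial.transform import Rotation as R
st=manip.sense(); w=snap("wrist"); T=np.eye(4); T[:3,:3]=R.from_quat(st["tool_rot"]).as_matrix(); T[:3,3]=st["tcp_pos"]
print(st["tcp_pos"],st["qd"].round(3))
P=np.array([.4816,-.0866])
for n,s,W in(("wrist",w,cloud(w,T@w["mount"])),)+tuple((n,(s:=snap(n)),cloud(s)) for n in("side","scene")):
    d=W[...,:2]-np.array([.606,-.2062]); a=d@[-.093,-.9956]; b=d@[.9956,-.093]
    m=(a>-.2)&(a<-.04)&(abs(b)<.09)&(W[...,2]>.05)&(W[...,2]<.057)
    if m.any(): print(n,"rim a min",np.percentile(a[m],[1,5,20]))
    r=np.linalg.norm(W[...,:2]-P,axis=-1); th=np.arctan2(W[...,1]-P[1],W[...,0]-P[0])
    m=(r<.29)&(r>.06)&(th>.6)&(th<2)&(abs(W[...,2]-.2325)<.006)
    if m.sum()>20: 
        p=W[m][:,:2].astype(np.float32); l=cv2.fitLine(p,cv2.DIST_HUBER,0,.001,.001).ravel(); print(n,"door",m.sum(),l,np.degrees(np.arctan2(l[1],l[0])),"rmax",r[m].max(), cv2.minAreaRect(p*1000))
s=snap("side"); cv2.imwrite("pics/s4.png",np.hstack([cv2.resize(s["image"][90:300,170:380,::-1],(400,400),interpolation=2),cv2.copyMakeBorder(cv2.resize(w["image"][:,:,::-1],(400,300)),0,100,0,0,0)]))
E
```

```text
[ 0.62296347 -0.01170456  0.25118748] [-0.003 -0.419 -0.378  0.108  0.663 -0.437]
wrist rim a min [-0.08829975 -0.08788017 -0.08724932]
wrist door 4243 [0.30912432 0.9510216  0.49847177 0.01422297] 71.99353 rmax 0.155239344965473 ((496.5414733886719, 19.253475189208984), (97.47103881835938, 18.06654167175293), 76.92243194580078)
side rim a min [-0.09715737 -0.09576937 -0.09120999]
side door 215 [0.22204341 0.9750368  0.50476503 0.08371803] 77.17091 rmax 0.2752329888616922 ((504.34991455078125, 79.41178894042969), (215.3590087890625, 19.2244930267334), 77.64144134521484)
scene rim a min [-0.08800787 -0.08777608 -0.08585378]
scene door 177 [0.21762055 0.97603345 0.51189524 0.08252072] 77.43068 rmax 0.2677124702574304 ((512.8707885742188, 87.38858795166016), (181.81121826171875, 16.375930786132812), 77.23094940185547)
```

View pics/s4.png

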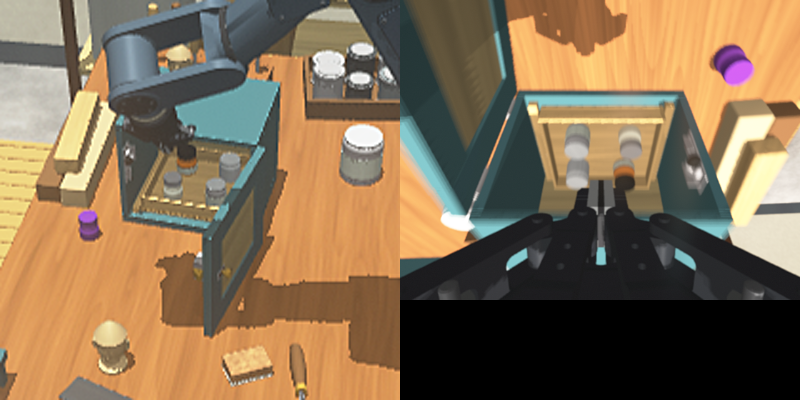

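The tray is home (rim at a = -0.088) with its four pots upright. The door lies at 77.3° in the world frame. Now I go over the door's top to its outer side.

>>> {"op": "drive_tool", "data": {
  "plan": [
    [0.034, 0, -0.0212, 0, 0, 0, -1],
    [0.034, 0, -0.0212, 0, 0, 0, -1],
    [0.034, 0, -0.0212, 0, 0, 0, -1],
    [0.0155, 0, -0.0097, 0, 0, 0, -1],
    [0, -0.0365, 0, 0, 0, 0, -1],
    [0, -0.0365, 0, 0, 0, 0, -1],
    [0, -0.0365, 0, 0, 0, 0, -1],
    [0, -0.0365, 0, 0, 0, 0, -1],
    [0, -0.0365, 0, 0, 0, 0, -1],
    [0, 0, 0, 0, 0, 0, -1]
  ]
}}

```text
t: 8.65
tcp_pos: [0.4491, 0.1433, 0.2485]
tool_rot: [0.71, 0.648, -0.208, 0.184]
force: [-0.1, 0.6, -1.2]
finger_gap: -0.004
gripper_force: 0.0
```

>>> {"op": "drive_tool", "data": {
  "plan": [
    [0.0165, 0, 0.0263, 0, 0, 0, -1],
    [0.0165, 0, 0.0263, 0, 0, 0, -1],
    [0, 0, 0, 0, 0, 0, -1]
  ]
}}

```text
t: 8.95
tcp_pos: [0.4528, 0.143, 0.1839]
tool_rot: [0.71, 0.647, -0.209, 0.184]
force: [-0.1, -1.2, 0.0]
finger_gap: 0.001
gripper_force: 0.0
```

```bash
cat > wp.py <<'E'
from h import *
from scipy.spatial.transform import Rotation as R
C=np.array([.606,-.2062]); o_=np.array([.093,.9956]); b_=np.array([.9956,-.093])
def tip():
    st=manip.sense(); M=R.from_quat(st["tool_rot"]).as_matrix(); p=st["tcp_pos"]-.024*M[:,2]
    return M,p,(p[:2]-C)@o_,(p[:2]-C)@b_
def goal(psi,r=.245):
    s,c=np.sin(psi),np.cos(psi); h=.0175+.014*abs(s)+.009*abs(c)
    return .1075+r*s+h*c, -.135+r*c-h*s
def plan(psis,r=.245):
    M,p,o,b=tip(); print("tip",p.round(4),"o,b",round(o,4),round(b,4))
    for k in psis:
        go,gb=goal(np.radians(k),r); w=(go-o)*o_+(gb-b)*b_; d=M.T@np.r_[w,0]; print(k,d.round(4)); o,b=go,gb
E
python3 -c "
from wp import *
plan([82.5,78,74,70,66,62,58,54,50])"
```

```text
tip [0.4542 0.1557 0.2042] o,b 0.3462 -0.1848
82.5 [ 0.007   0.0495 -0.005 ]
78 [-0.0006  0.0189  0.0002]
74 [-0.0016  0.0168  0.0008]
70 [-0.0026  0.0167  0.0014]
66 [-0.0035  0.0165  0.0021]
62 [-0.0045  0.0163  0.0027]
58 [-0.0055  0.016   0.0033]
54 [-0.0065  0.0155  0.0039]
50 [-0.0074  0.015   0.0045]
```

>>> {"op": "drive_tool", "data": {
  "plan": [
    [0.0035, 0.02, -0.0025, 0, 0, 0, -1],
    [0.0035, 0.018, -0.0025, 0, 0, 0, -1],
    [0, 0.006, 0, 0, 0, 0, -1],
    [0, 0.006, 0, 0, 0, 0, -1],
    [0, 0.006, 0, 0, 0, 0, -1],
    [0, 0.006, 0, 0, 0, 0, -1]
  ]
}}

```text
t: 9.55
tcp_pos: [0.5175, 0.147, 0.1882]
tool_rot: [0.711, 0.647, -0.205, 0.185]
force: [-0.3, -0.1, -0.3]
finger_gap: -0.004
gripper_force: 0.3
```

>>> {"op": "drive_tool", "data": {
  "plan": [
    [-0.0006, 0.008, 0.0003, 0, 0, 0, -1],
    [-0.0016, 0.012, 0.0008, 0, 0, 0, -1],
    [-0.002, 0.014, 0.0011, 0, 0, 0, -1]
  ]
}}

```text
t: 9.85
tcp_pos: [0.552, 0.1394, 0.1885]
tool_rot: [0.711, 0.647, -0.204, 0.185]
force: [-0.1, -0.2, 0.2]
finger_gap: 0.003
gripper_force: 0.3
```

```bash
python3 - <<'E'
from wp import *
print(manip.sense()["force"])
M,p,o,b=tip(); print(o,b,goal(np.radians(74)),goal(np.radians(70)))
P=np.array([.4816,-.0866])
for n in("side","scene"):
    W=cloud(snap(n)); r=np.linalg.norm(W[...,:2]-P,axis=-1); th=np.arctan2(W[...,1]-P[1],W[...,0]-P[0])
    m=(r<.29)&(r>.04)&(th>.3)&(th<2)&(abs(W[...,2]-.2325)<.006)
    if m.sum()>20:
        l=cv2.fitLine(W[m][:,:2].astype(np.float32),cv2.DIST_HUBER,0,.001,.001).ravel(); print(n,m.sum(),5.35+np.degrees(np.arctan2(l[1],l[0])))
E
```

```text
[-0.05818359 -0.17495556  0.17592502]
0.35176537775647637 -0.08589263522409615 (np.float64(0.3522259876486141), np.float64(-0.0996119008659002)) (np.float64(0.3492623578745171), np.float64(-0.08290454109438682))
scene 304 69.785095
```

The door follows the finger and is now at about 70°, with very low resistance.

```bash
python3 -c "
from wp import *
plan([67,63,59,55,51,47,43,39,35,31,28,25,22,19,16,14])"
```

```text
tip [0.5552 0.1516 0.2089] o,b 0.3515 -0.0838
67 [-0.0044  0.0133  0.0028]
63 [-0.0042  0.0164  0.0027]
59 [-0.0052  0.0161  0.0033]
55 [-0.0062  0.0157  0.0039]
51 [-0.0071  0.0152  0.0045]
47 [-0.008   0.0146  0.0051]
43 [-0.0089  0.014   0.0056]
39 [-0.0098  0.0132  0.0062]
35 [-0.0106  0.0124  0.0067]
31 [-0.0114  0.0115  0.0072]
28 [-0.009   0.008   0.0057]
25 [-0.0094  0.0074  0.0059]
22 [-0.0098  0.0068  0.0061]
19 [-0.0101  0.0062  0.0063]
16 [-0.0104  0.0056  0.0065]
14 [-0.0071  0.0033  0.0044]
```

>>> {"op": "drive_tool", "data": {
  "plan": [
    [-0.0044, 0.013, 0.0028, 0, 0, 0, -1],
    [-0.0042, 0.0164, 0.0027, 0, 0, 0, -1],
    [-0.0052, 0.0161, 0.0033, 0, 0, 0, -1],
    [-0.0062, 0.0157, 0.0039, 0, 0, 0, -1],
    [-0.0071, 0.0152, 0.0045, 0, 0, 0, -1],
    [-0.008, 0.0146, 0.0051, 0, 0, 0, -1],
    [-0.0089, 0.014, 0.0056, 0, 0, 0, -1]
  ]
}}

```text
t: 10.65
tcp_pos: [0.652, 0.0767, 0.1879]
tool_rot: [0.711, 0.647, -0.204, 0.185]
force: [-0.7, -0.3, -0.1]
finger_gap: 0.001
gripper_force: 0.4
```

>>> {"op": "drive_tool", "data": {
  "plan": [
    [-0.0098, 0.0132, 0.0062, 0, 0, 0, -1],
    [-0.0106, 0.0124, 0.0067, 0, 0, 0, -1],
    [-0.0114, 0.0115, 0.0072, 0, 0, 0, -1],
    [-0.009, 0.008, 0.0057, 0, 0, 0, -1],
    [-0.0094, 0.0074, 0.0059, 0, 0, 0, -1],
    [-0.0098, 0.0068, 0.0061, 0, 0, 0, -1]
  ]
}}

```text
t: 11.25
tcp_pos: [0.7036, 0.0008, 0.1878]
tool_rot: [0.711, 0.647, -0.204, 0.185]
force: [-0.9, 0.4, -0.1]
finger_gap: -0.003
gripper_force: 0.3
```

```bash
python3 - <<'E'
from wp import *
P=np.array([.4816,-.0866])
for n in("side","scene"):
    s=snap(n); W=cloud(s); r=np.linalg.norm(W[...,:2]-P,axis=-1); th=np.arctan2(W[...,1]-P[1],W[...,0]-P[0])
    m=(r<.29)&(r>.04)&(th>.05)&(th<2)&(abs(W[...,2]-.2325)<.006)
    if m.sum()>20:
        l=cv2.fitLine(W[m][:,:2].astype(np.float32),cv2.DIST_HUBER,0,.001,.001).ravel(); print(n,m.sum(),5.35+np.degrees(np.arctan2(l[1],l[0])))
    if n=="side": cv2.imwrite("pics/s5.png",cv2.resize(s["image"][90:300,170:380,::-1],(500,500),interpolation=2))
plan([20,18,16,14,12,10,9,8,7,6])
E
```

```text
side 171 25.837418
scene 348 22.070074
tip [0.7053 0.0122 0.2084] o,b 0.2266 0.0785
20 [-0.0054  0.0062  0.0034]
18 [-0.0068  0.0039  0.0043]
16 [-0.007   0.0036  0.0044]
14 [-0.0071  0.0033  0.0044]
12 [-0.0072  0.003   0.0045]
10 [-0.0073  0.0027  0.0046]
9 [-0.0037  0.0012  0.0023]
8 [-0.0037  0.0012  0.0023]
7 [-0.0037  0.0011  0.0023]
6 [-0.0037  0.001   0.0023]
```

View pics/s5.png

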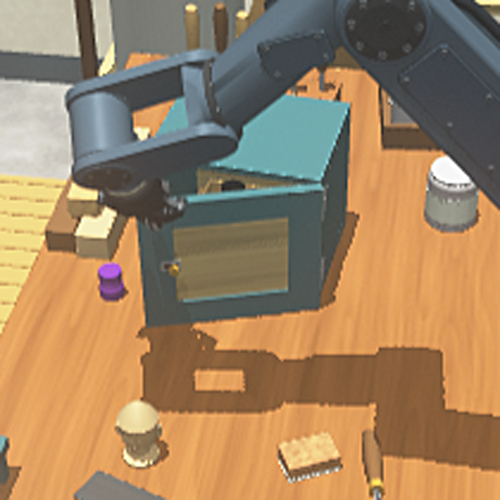

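The door is at 22° with the finger on its free-edge stile. I continue to about 8°, then creep.

>>> {"op": "drive_tool", "data": {
  "plan": [
    [-0.0054, 0.006, 0.0034, 0, 0, 0, -1],
    [-0.0068, 0.0039, 0.0043, 0, 0, 0, -1],
    [-0.007, 0.0036, 0.0044, 0, 0, 0, -1],
    [-0.0071, 0.0033, 0.0044, 0, 0, 0, -1],
    [-0.0072, 0.003, 0.0045, 0, 0, 0, -1],
    [-0.0073, 0.0027, 0.0046, 0, 0, 0, -1],
    [-0.0037, 0.0012, 0.0023, 0, 0, 0, -1],
    [-0.0037, 0.0012, 0.0023, 0, 0, 0, -1]
  ]
}}

```text
t: 12.15
tcp_pos: [0.7227, -0.0579, 0.1878]
tool_rot: [0.711, 0.647, -0.204, 0.185]
force: [-0.7, 0.6, -0.9]
finger_gap: 0.005
gripper_force: 0.3
```

>>> {"op": "drive_tool", "data": {
  "plan": [
    [-0.0017, 0.0004, 0.001, 0, 0, 0, -1],
    [-0.0017, 0.0004, 0.001, 0, 0, 0, -1]
  ]
}}

```text
t: 12.35
tcp_pos: [0.7232, -0.0613, 0.1878]
tool_rot: [0.711, 0.647, -0.204, 0.185]
force: [-1.1, 0.2, 0.2]
finger_gap: 0.0
gripper_force: 0.2
```

>>> {"op": "drive_tool", "data": {
  "plan": [
    [-0.0017, 0.0004, 0.001, 0, 0, 0, -1],
    [-0.0017, 0.0004, 0.001, 0, 0, 0, -1]
  ]
}}

```text
t: 12.55
tcp_pos: [0.7236, -0.0652, 0.1879]
tool_rot: [0.711, 0.647, -0.204, 0.185]
force: [-0.5, 0.4, -0.3]
finger_gap: 0.002
gripper_force: 0.3
```

>>> {"op": "drive_tool", "data": {
  "plan": [
    [-0.0017, 0.0003, 0.001, 0, 0, 0, -1],
    [-0.0017, 0.0003, 0.001, 0, 0, 0, -1]
  ]
}}

```text
t: 12.75
tcp_pos: [0.7239, -0.0693, 0.188]
tool_rot: [0.711, 0.647, -0.204, 0.186]
force: [0.3, 1.6, 0.0]
finger_gap: 0.003
gripper_force: 0.3
```

>>> {"op": "drive_tool", "data": {
  "plan": [
    [-0.0017, 0.0002, 0.001, 0, 0, 0, -1],
    [-0.0017, 0.0002, 0.001, 0, 0, 0, -1]
  ]
}}

```text
t: 12.95
tcp_pos: [0.724, -0.0734, 0.1882]
tool_rot: [0.711, 0.647, -0.204, 0.186]
force: [0.4, 0.1, -0.8]
finger_gap: 0.002
gripper_force: 0.3
```

>>> {"op": "drive_tool", "data": {
  "plan": [
    [-0.0017, 0.0002, 0.001, 0, 0, 0, -1],
    [-0.0017, 0.0002, 0.001, 0, 0, 0, -1]
  ]
}}

```text
t: 13.15
tcp_pos: [0.7241, -0.0768, 0.1882]
tool_rot: [0.711, 0.647, -0.203, 0.185]
force: [-0.2, 4.2, 0.1]
finger_gap: 0.002
gripper_force: 1.9
```

>>> {"op": "drive_tool", "data": {
  "plan": [
    [-0.0017, 0.0002, 0.001, 0, 0, 0, -1],
    [-0.0017, 0.0002, 0.001, 0, 0, 0, -1]
  ]
}}

```text
t: 13.35
tcp_pos: [0.7242, -0.08, 0.1882]
tool_rot: [0.711, 0.647, -0.203, 0.185]
force: [0.6, 5.4, 0.0]
finger_gap: 0.001
gripper_force: 2.9
```

The bevel is riding up the lip.

>>> {"op": "drive_tool", "data": {
  "plan": [
    [-0.0009, 0.0001, 0.0005, 0, 0, 0, -1],
    [-0.0009, 0.0001, 0.0005, 0, 0, 0, -1]
  ]
}}

```text
t: 13.55
tcp_pos: [0.7243, -0.0818, 0.1883]
tool_rot: [0.711, 0.647, -0.203, 0.185]
force: [0.9, 5.6, -1.5]
finger_gap: -0.001
gripper_force: 3.1
```

>>> {"op": "drive_tool", "data": {
  "plan": [
    [-0.0009, 0.0001, 0.0005, 0, 0, 0, -1],
    [-0.0009, 0.0001, 0.0005, 0, 0, 0, -1]
  ]
}}

```text
t: 13.75
tcp_pos: [0.7244, -0.0834, 0.1882]
tool_rot: [0.711, 0.648, -0.202, 0.185]
force: [1.0, 6.9, -0.5]
finger_gap: -0.001
gripper_force: 3.5
```

>>> {"op": "drive_tool", "data": {
  "plan": [
    [-0.0009, 0.0001, 0.0005, 0, 0, 0, -1],
    [-0.0009, 0.0001, 0.0005, 0, 0, 0, -1]
  ]
}}

```text
t: 13.95
tcp_pos: [0.7244, -0.0854, 0.1883]
tool_rot: [0.711, 0.648, -0.202, 0.185]
force: [0.8, 4.8, -1.7]
finger_gap: -0.001
gripper_force: 2.8
```

>>> {"op": "drive_tool", "data": {
  "plan": [
    [-0.0009, 0.0001, 0.0005, 0, 0, 0, -1],
    [-0.0009, 0.0001, 0.0005, 0, 0, 0, -1]
  ]
}}

```text
t: 14.15
tcp_pos: [0.7239, -0.0898, 0.1888]
tool_rot: [0.711, 0.647, -0.204, 0.186]
force: [0.1, 1.7, -0.6]
finger_gap: -0.002
gripper_force: 0.9
```

The push has dropped, so the bolt is back on the lip and home is about 8 mm further. I creep on in 1 mm rows.

>>> {"op": "drive_tool", "data": {
  "plan": [
    [-0.0009, 0.0001, 0.0005, 0, 0, 0, -1],
    [-0.0009, 0, 0.0005, 0, 0, 0, -1]
  ]
}}

```text
t: 14.35
tcp_pos: [0.7239, -0.0916, 0.1888]
tool_rot: [0.711, 0.647, -0.204, 0.185]
force: [0.9, 3.5, -0.5]
finger_gap: -0.003
gripper_force: 1.6
```

>>> {"op": "drive_tool", "data": {
  "plan": [
    [-0.0009, 0, 0.0005, 0, 0, 0, -1]
  ]
}}

```text
t: 14.45
tcp_pos: [0.7238, -0.0928, 0.189]
tool_rot: [0.711, 0.647, -0.204, 0.186]
force: [0.4, 1.6, -1.3]
finger_gap: 0.0
gripper_force: 0.9
```

>>> {"op": "drive_tool", "data": {
  "plan": [
    [-0.0009, 0, 0.0005, 0, 0, 0, -1]
  ]
}}

```text
t: 14.55
tcp_pos: [0.7238, -0.0933, 0.1889]
tool_rot: [0.711, 0.647, -0.203, 0.185]
force: [2.0, 4.6, -0.5]
finger_gap: -0.002
gripper_force: 2.6
```

>>> {"op": "drive_tool", "data": {
  "plan": [
    [-0.0009, 0, 0.0005, 0, 0, 0, -1]
  ]
}}

```text
t: 14.65
tcp_pos: [0.7238, -0.0935, 0.1889]
tool_rot: [0.711, 0.647, -0.203, 0.185]
force: [1.4, 6.8, 0.6]
finger_gap: 0.002
gripper_force: 3.6
```

>>> {"op": "drive_tool", "data": {
  "plan": [
    [-0.0009, 0, 0.0005, 0, 0, 0, -1]
  ]
}}

```text
t: 14.75
tcp_pos: [0.7238, -0.0937, 0.1888]
tool_rot: [0.711, 0.647, -0.202, 0.185]
force: [1.4, 9.0, 0.3]
finger_gap: -0.001
gripper_force: 4.5
```

>>> {"op": "drive_tool", "data": {
  "plan": [
    [-0.0009, 0, 0.0005, 0, 0, 0, -1]
  ]
}}

```text
t: 14.85
tcp_pos: [0.7238, -0.0939, 0.1889]
tool_rot: [0.711, 0.648, -0.202, 0.185]
force: [2.1, 10.8, 0.4]
finger_gap: 0.001
gripper_force: 5.3
```

>>> {"op": "drive_tool", "data": {
  "plan": [
    [-0.0009, 0, 0.0005, 0, 0, 0, -1],
    [0, 0, 0, 0, 0, 0, -1]
  ]
}}

```text
t: 15.05
tcp_pos: [0.7238, -0.0943, 0.1888]
tool_rot: [0.711, 0.648, -0.201, 0.184]
force: [1.3, 9.6, -0.4]
finger_gap: 0.001
gripper_force: 5.2
```

```bash
python3 - <<'E'
from wp import *
print(manip.sense()["force"]); M,p,o,b=tip(); print(p,o,b)
o0,b0=C,None
for n in("side","scene"):
    s=snap(n); W=cloud(s); d=W[...,:2]-C; o=d@o_; b=d@b_
    hsv=cv2.cvtColor(s["image"],cv2.COLOR_RGB2HSV)
    m=(b>.05)&(b<.125)&(o>.13)&(o<.16)&(abs(W[...,2]-.12)<.02)
    print(n,"knob",m.sum(),np.c_[o[m],b[m],W[m][:,2]].mean(0) if m.any() else "", (b[m].min(),b[m].max()) if m.any() else "")
    f=(abs(W[...,2]-.215)<.012)&(o>.1)&(o<.16); f2=(abs(W[...,2]-.03)<.02)&(o>.1)&(o<.16)&(abs(b)<.13)
    for g in (f,f2):
        if g.sum()>10: print("face fit o=k*b+c",g.sum(),np.polyfit(b[g],o[g],1))
    if n=="side": cv2.imwrite("pics/s6.png",cv2.resize(s["image"][120:260,180:340,::-1],(800,600) if 0 else (686,600),interpolation=2))
E
```

```text
[ 1.31528917  9.59784151 -0.35229101]
[ 0.72493565 -0.08172236  0.2092415 ] 0.13499094986023086 0.1068359167538294
side knob 50 [0.1362662  0.09558453 0.12037545] (np.float64(0.051603782728627645), np.float64(0.12475291465152431))
face fit o=k*b+c 409 [0.05352585 0.12883307]
face fit o=k*b+c 579 [0.00689835 0.12715092]
scene knob 0  
face fit o=k*b+c 62 [-0.04471258  0.11038067]
face fit o=k*b+c 129 [-0.00330402  0.12459565]
```

View pics/s6.png

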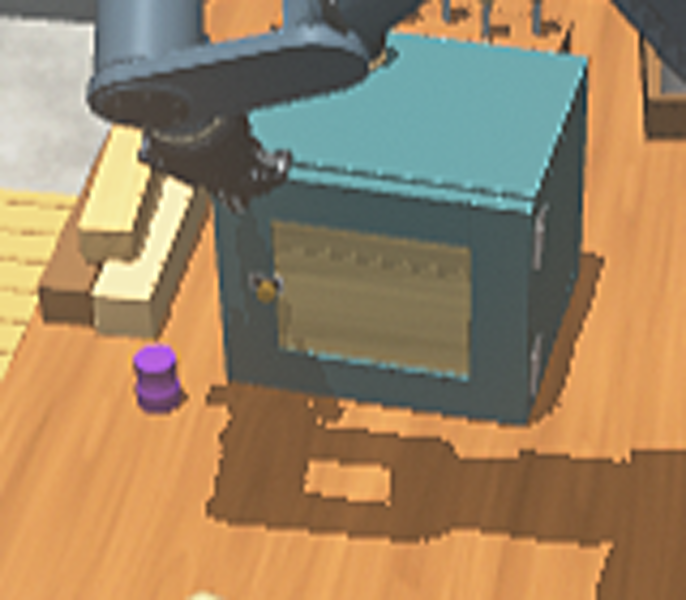

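The door looks shut. I judge the latch state by the knob's lateral position: r = 223 mm if the bolt is out, about 215 mm if it is back.

```bash
cat > knob.py <<'E'
from wp import *
def knob(im,s,psi,name):
    T=s["extrinsics"]; h=cv2.cvtColor(im,cv2.COLOR_RGB2HSV).astype(int)
    sn,cs=np.sin(psi),np.cos(psi)
    e=sn*o_+cs*b_; n=cs*o_-sn*b_; pin=C+.1075*o_-.135*b_
    # project expected knob centre, search around
    K=np.r_[pin+.219*e+.034*n,.12]; c=T[:3,:3].T@(K-T[:3,3]); u=s["cx"]+s["f"]*c[0]/-c[2]; v=s["cy"]-s["f"]*c[1]/-c[2]
    V,U=np.indices(h.shape[:2]); m=(abs(U-u)<10)&(abs(V-v)<10)&(h[...,0]>14)&(h[...,0]<32)&(h[...,1]>120)&(h[...,2]>90)
    w=m*h[...,2]; uu,vv=(U*w).sum()/w.sum(),(V*w).sum()/w.sum()
    d=T[:3,:3]@np.array([(uu-s["cx"])/s["f"],-(vv-s["cy"])/s["f"],-1]); p0=T[:3,3]
    t=((pin+.034*n-p0[:2])@n)/(d[:2]@n); p=p0+t*d
    print(name,m.sum(),"px",uu.round(1),vv.round(1),"exp",u.round(1),v.round(1),"r %.4f z %.4f"%((p[:2]-pin)@e,p[2]))
if __name__=="__main__":
    s=snap("side"); knob(s["image"],s,.02,"now")
    knob(cv2.imread("pics/side0.png")[...,::-1].copy(),s,np.radians(82.5),"start")
E
python3 knob.py
```

```text
now 15 px 241.6 187.5 exp 241.2 188.4 r 0.2173 z 0.1244
start 22 px 289.3 232.8 exp 289.7 231.9 r 0.2228 z 0.1191
```

>>> {"op": "drive_tool", "data": {
  "plan": [
    [-0.0009, 0, 0.0005, 0, 0, 0, -1]
  ]
}}

```text
t: 15.3
tcp_pos: [0.7238, -0.0947, 0.1888]
tool_rot: [0.711, 0.648, -0.201, 0.184]
force: [2.0, 12.0, 0.5]
finger_gap: -0.001
gripper_force: 6.3
```

>>> {"op": "drive_tool", "data": {
  "plan": [
    [-0.0006, 0, 0.0004, 0, 0, 0, -1],
    [0, 0, 0, 0, 0, 0, -1]
  ]
}}

```text
t: 15.5
tcp_pos: [0.7238, -0.0949, 0.1888]
tool_rot: [0.711, 0.648, -0.201, 0.184]
force: [2.1, 13.0, 0.8]
finger_gap: -0.001
gripper_force: 6.5
```

```bash
python3 knob.py
```

```text
now 14 px 241.7 187.4 exp 241.2 188.4 r 0.2169 z 0.1249
start 22 px 289.3 232.8 exp 289.7 231.9 r 0.2228 z 0.1191
```

>>> {"op": "drive_tool", "data": {
  "plan": [
    [-0.0006, 0, 0.0004, 0, 0, 0, -1]
  ]
}}

```text
t: 15.65
tcp_pos: [0.7238, -0.0951, 0.1888]
tool_rot: [0.711, 0.648, -0.2, 0.184]
force: [1.4, 15.7, 2.6]
finger_gap: 0.002
gripper_force: 7.7
```

>>> {"op": "drive_tool", "data": {
  "plan": [
    [-0.0006, 0, 0.0003, 0, 0, 0, -1],
    [0, 0, 0, 0, 0, 0, -1]
  ]
}}

```text
t: 15.85
tcp_pos: [0.7238, -0.0951, 0.1888]
tool_rot: [0.711, 0.648, -0.2, 0.184]
force: [2.0, 14.7, 1.4]
finger_gap: 0.001
gripper_force: 7.7
```

```bash
python3 knob.py; python3 -c "
from h import *
print(manip.sense()['force'],manip.sense()['tcp_pos'])"
```

```text
now 14 px 241.7 187.4 exp 241.2 188.4 r 0.2169 z 0.1249
start 22 px 289.3 232.8 exp 289.7 231.9 r 0.2228 z 0.1191
[ 0.66104893 14.31452553  1.57755784] [ 0.72382602 -0.09512985  0.18880821]
```

The TCP has stopped advancing, which suggests the hard stud. I release and see whether the door stays and where the knob sits.

>>> {"op": "drive_tool", "data": {
  "plan": [
    [0.0034, 0, -0.0021, 0, 0, 0, -1],
    [0.0034, 0, -0.0021, 0, 0, 0, -1],
    [0.0085, 0, -0.0053, 0, 0, 0, -1],
    [0.017, 0, -0.0106, 0, 0, 0, -1],
    [0, 0, 0, 0, 0, 0, -1]
  ]
}}

```text
t: 16.4
tcp_pos: [0.7268, -0.0603, 0.1892]
tool_rot: [0.71, 0.648, -0.203, 0.186]
force: [-0.7, -0.2, -0.4]
finger_gap: -0.001
gripper_force: 0.0
```

```bash
python3 knob.py; python3 - <<'E'
from wp import *
for n in("side","scene"):
    s=snap(n); W=cloud(s); d=W[...,:2]-C; o=d@o_; b=d@b_
    m=(abs(W[...,2]-.2325)<.004)&(o>.1)&(o<.15)&(abs(b)<.14)
    for z0,z1 in((.02,.05),(.185,.225)):
        g=(W[...,2]>z0)&(W[...,2]<z1)&(o>.1)&(o<.145)&(abs(b)<.13)
        if g.sum()>30: print(n,z0,"face o at hinge/free",g.sum(),np.polyval(np.polyfit(b[g],o[g],1),[-.135,.135]).round(4))
s=snap("side"); cv2.imwrite("pics/s7.png",s["image"][...,::-1])
E
```

```text
now 16 px 241.5 187.3 exp 241.2 188.4 r 0.2175 z 0.1253
start 22 px 289.3 232.8 exp 289.7 231.9 r 0.2228 z 0.1191
side 0.02 face o at hinge/free 441 [0.1271 0.1294]
side 0.185 face o at hinge/free 535 [0.1269 0.1283]
scene 0.02 face o at hinge/free 61 [0.1236 0.1244]
scene 0.185 face o at hinge/free 259 [0.1213 0.125 ]
```

The door stayed put after release, at a small angle. The side camera is biased by several mm in b, so I use the close-range wrist camera to measure from the knob to the door's edge.

>>> {"op": "drive_tool", "data": {
  "plan": [
    [0.034, 0, -0.0212, 0, 0, 0, -1],
    [0.034, 0, -0.0212, 0, 0, 0, -1],
    [0.034, -0.01, -0.0212, 0, 0, 0, -1],
    [0.034, -0.01, -0.0212, 0, 0, 0, -1],
    [0, 0, 0, 0, 0, 0, -1],
    [0, 0, 0, 0, 0, 0, -1]
  ]
}}

```text
t: 17.2
tcp_pos: [0.7216, 0.099, 0.1891]
tool_rot: [0.71, 0.647, -0.204, 0.186]
force: [0.8, -0.2, -0.3]
finger_gap: -0.004
gripper_force: 0.0
```

```bash
python3 - <<'E'
from wp import *
M,p,o,b=tip(); st=manip.sense(); w=snap("wrist"); T=np.eye(4); T[:3,:3]=M; T[:3,3]=st["tcp_pos"]
W=cloud(w,T@w["mount"]); d=W[...,:2]-C; o=d@o_; b=d@b_; Z=W[...,2]
def show(o,b,Z,n):
    f=(Z>.03)&(Z<.22)&(o>.115)&(o<.135)&(abs(b)<.15)
    if f.sum()<50: print(n,"none"); return
    k=np.polyfit(b[f],o[f],1); print(n,"face",f.sum(),"slope",k[0].round(4),"o@hinge/free",np.polyval(k,[-.135,.135]).round(4),"b range",np.percentile(b[f],[.2,99.8]).round(4))
    m=(o-np.polyval(k,b)>.010)&(o<.16)&(abs(Z-.12)<.015)&(b>.05)&(b<.12)
    if m.any(): print("   knob",m.sum(),"b",b[m].min().round(4),b[m].max().round(4),"z",Z[m].min().round(3),Z[m].max().round(3))
show(o,b,Z,"wrist")
for n in("side","scene"):
    s=snap(n); A=cloud(s); d=A[...,:2]-C; show(d@o_,d@b_,A[...,2],n)
cv2.imwrite("pics/w8.png",w["image"][...,::-1])
E
```

```text
wrist face 16629 slope 0.0085 o@hinge/free [0.1227 0.125 ] b range [-0.134   0.1344]
side face 2548 slope 0.0071 o@hinge/free [0.1251 0.127 ] b range [-0.1436  0.129 ]
   knob 17 b 0.0749 0.1045 z 0.106 0.135
scene face 1546 slope 0.0154 o@hinge/free [0.1205 0.1247] b range [-0.1327  0.1357]
   knob 13 b 0.0825 0.0966 z 0.122 0.133
```

View pics/w8.png

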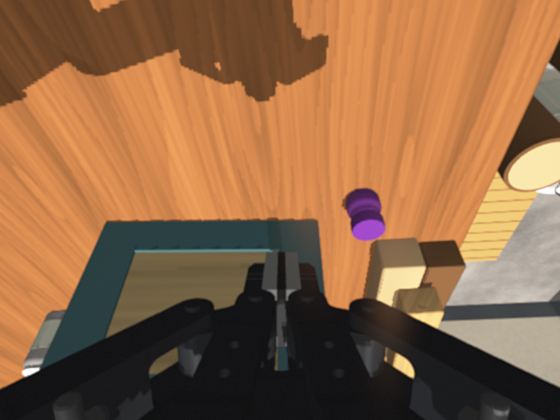

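The wrist view shows the door flat on the cupboard (face from (105, 222) to (320, 222)), standing only 0.0085 rad open (about 2 mm at the edge). I correct each camera's b bias using the door's own edges. The knob then sits at r ≈ 0.225 m from the side view and r ≈ 0.223 m from the scene view. That matches bolt out (0.223) and not bolt back (0.215), so the door is latched. The robot is clear, so I hand in.

```bash
python3 -c "
from station import manip
print(manip.sign_off())"
```

```text
the job is handed in; nothing more can be done
None
```

I slid the tray home with its four pots upright, eased the door shut until it latched, and handed the job in clear of everything; readings stayed under 16 N, and the sign-off gave no verdict.

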